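# Put the record-cleaning kit away

### The job

Put the record-cleaning kit away: hang the orange record brush by its eye on the green-tipped peg of the pine caddy, pushed right down to the board and hanging straight down it, and set the blue roller level in the two V-notches of the pine cradle, lowering it in rather than dropping it. Leave the black remote and everything else where it is.

Things in the scene. Friction and masses are not known exactly. Their poses are not given: they have to be found in the camera images.
- caddy: Fixed pine pegboard caddy, base 150 (x) by 280 (y) mm, 131 high. Its board, 185 mm up the slope, faces away from the robot and rises at 40 degrees to the horizontal towards the caddy's own +x (the robot's side). Four pegs stand square to the board in a row 150 mm up the slope, 70 mm apart; which is where varies. Origin: centre of underside; x to its high side, y along the row, z up.
- peg_green: Target peg: fixed dowel, 12 mm diameter, 45 mm long, square to the board: it leans 40 degrees from vertical towards its own -x (away from the robot); outer 24 mm green. Empty. Origin: on its axis at the board's face, 108 mm above the table; axes parallel to the caddy's (x to the high side, z vertical).
- peg_green_tip (a point): Centre of the outer end of the green-tipped peg, 45 mm from its root along its axis.
- peg_remote: Peg like the green one but all wood; the black remote hangs on it. Origin at its root on the board's face.
- black_remote: Black universal remote, 150 x 44 x 18 mm, hanging by its end loop on a plain peg, lying on the sloped board. Loose; must stay hanging there. Origin: centre of its underside; x along it towards the loop (up the slope), z out of the board.
- brush: Loose orange record brush, 150 mm long, about 90 g, lying pad down, underside flat. From the tail: pad block 60 long x 46 wide x 20 high, handle 24 wide x 16 high (x from -15 to +29 mm), round eye at the +x end: 46 mm outside, 30 mm hole along z, 10 mm thick. Origin: centre of underside; x along it to the eye, z up.
- brush_eye (a point): Centre of the brush's eye, 5 mm above its underside, 52 mm from the brush's origin along x.
- brush_grip (a point): Middle of the brush's handle, 8 mm above its underside: the place to grip across the 24 mm width.
- brush_tail (a point): Tail end of the brush (the pad end), 10 mm above its underside, 127 mm from the eye's centre.
- roller: Loose record-cleaning roller, about 160 g, lying level along its own y: blue sleeve 28 mm diameter, a white 30 x 30 x 6 mm square cap at each end of it (caps end 45 mm from the middle), then steel axle stubs 12 mm diameter out to 75 mm from the middle. Ends alike. Origin: on its underside below the middle; z up.
- roller_center (a point): Centre of the roller, on its axle line, 15 mm above its underside.
- cradle: Fixed pine cradle, base 60 (x) x 150 (y) x 10 mm, with two saddles 12 mm thick, centred 60 mm either side of the middle along y. Each has a 90 degree V-notch, 37 mm wide at the mouth, lowest point 35 mm and tops 53 mm above the table. The stubs rest in the notches, the caps between the saddles with 9 mm spare at each end. Origin: centre of underside; z up.
- cradle_seat (a point): Where the roller's centre comes to lie when both stubs are seated in the notches: midway between the saddles, 43.5 mm above the table.
- mug: Green ceramic mug, 80 mm across and 92 mm high, standing on the unit; bystander. Origin: centre of the underside.
- tray: Steel key fob tray 85 x 120 x 18 mm with a black fob in it; bystander. Origin: centre of the underside.
- mints: Clear mint dispenser with white push top, 40 x 60 x 86 mm; bystander. Origin: centre of the underside.
- coasters: Stack of cork coasters, 95 x 95 x 28 mm; bystander. Origin: centre of the underside.

How it is judged:
At the end, for the whole second after the job is handed in: Brush eye on the green-tipped peg, its centre within 18 mm of the peg's root, tail down the slope (within 35 mm sideways of the peg). Roller in both notches: centre within 5 mm across, 12 mm along, 4 mm in height of the seat, axis within 0.06 rad of the cradle's. Both at rest (distance between brush_eye and peg_green below 0.018 m and x of brush_tail in the frame of peg_green below -0.075 m and y of brush_tail in the frame of peg_green between -0.035 and 0.035 m and x of roller_center in the frame of cradle_seat between -0.005 and 0.005 m and y of roller_center in the frame of cradle_seat between -0.012 and 0.012 m and z of roller_center in the frame of cradle_seat between -0.004 and 0.004 m and angle between the y axis of roller and the y axis of cradle, either way round below 0.06 rad and linear speed of each of brush, roller below 0.02 m/s); the robot touches nothing.
It fails at once if the black remote is moved more than 25 mm (distance of black_remote from where it was at the start of the episode above 0.025 m).
It fails at once if the mug, key fob tray, mint dispenser or coasters are moved more than 25 mm (distance of any of mug, tray, mints, coasters from where it was at the start of the episode above 0.025 m).
It fails at once if the roller is dropped (falls freely faster than 0.7 m/s, about 25 mm) (linear speed of roller above 0.7 m/s and contact force between the fingers and roller below 0.1 N).
It also fails if it takes over 62 s, if anything falls off the work surface, if the arm or the gripper's body presses on something with over 40 N, if the wrist force passes 120 N, or if a joint passes its speed limit or range.

### The arm

A 6-joint arm with a two-finger parallel gripper is mounted at the origin on the work surface. World frame = base frame: x ahead of the robot, y to its left, z up, the work surface at z = 0. Lengths are in m, angles in rad, forces in N, time in s.
With the tool pointing down it reaches from about 0.3 to 0.775 m from the base axis. Payload 14.6 kg.
Tool frame: the origin (TCP) lies midway between the tips of the shut fingers; the grasp point (between the pads) lies 19 mm behind it (tcp_to_grasp is the distance from the TCP to the grasp point, in m); z points along the fingers, y is the line along which they close (so a half turn about z gives the same grasp; the last joint's range is limited). The gripper opens to 94 mm and grips with 3 to 60 N. Pads are 16 mm wide; open, the fingers measure 119 mm over their backs; the gripper's body (75 mm by 177 mm) begins 78 mm behind the grasp point.
Start: joints at [-1.181, 0.3, 1.521, -0, 1.321, -0.067], TCP at [0.243, -0.494, 0.205] pointing down, gripper open.
Joint ranges: [-3.03, 3.03], [-0.79, 2.21], [0.23, 2.52], [-1.04, 4.18], [0, 3.07], [-2.55, 2.55]. Speed limits (rad/s): [2.22, 2.22, 2.57, 3.14, 3.14, 3.14].

### API

Orientations are given as [roll, pitch, yaw] about the fixed x, y, z axes, in that order (R = Rz(yaw) Ry(pitch) Rx(roll)).
In Python, from station import * gives the robot as it stands.
- The arm moves only by the tool send_rows, never from a script. Its argument "motion" is a list of rows, each a list of 3 entries, a list of its own where there are three numbers: the shift along the tool's x, y, z in units of 0.03 m (1.0 is 0.03 m), then the turn, a rotation vector about the tool's x, y, z in units of 0.12 rad (1.0 is 0.12 rad), then the opening, from -1 (shut) to 1 (fully open). In form: [[[x, y, z], [rx, ry, rz], grip], ...]. A call has 1 to 12 rows; each row shifts and turns the commanded pose from where the row before left it, along the tool's axes as they then stand; what a row does not reach is not made up. A row lasts 1/10 s, in which the tool goes at most 50 mm and 8.59 degrees, less where a joint would pass 70% of its speed; a pose out of reach is approached as far as the arm can. A call with a number of a shift or a turn outside -1 to 1 is refused whole. A call with a gripper value outside its range is refused whole. The fingers move at their own pace and stop on an object; "squeeze" is the grip in N (left out, the last holds). Time passes only in rows, so rows that do not move let the fingers close. It gives the time, the measured TCP pose, the force, the opening and the grip force at its end, in the units of the state.
- get_obs(): the state, without advancing time (a new reading comes with each control period).
- camera(name): name is "side" or "top"; returns a dict with "pixels" (480x640x3 uint8, red, green, blue), "depth" (480x640 float32, m along the optical axis (not along the pixel's ray), 0 where there is no reading), "fx", "fy", "cx", "cy" (pixels), "dist" ([k1, k2, p1, p2, k3] as OpenCV has them; the pictures are not rectified), "rvec" (rotation vector, rad) and "tvec" (3), from world to camera coordinates, as OpenCV has them. Camera axes: x right, y down, z forward; pixel columns grow to the right and rows downward; lengths in m; the calibration is good to about 2 mm. A picture is of the moment at which its call begins.
- hand_in(): hands the job in; it is judged then, once.
The state is a dict: "time_s": time; "qpos": joint angles; "joint_vel": joint speeds; "tau": joint torques, N m; "ee_pos": TCP position; "eef_rot": TCP orientation; "force": force on the tool from outside, world axes, zero at the start; "moment": the same for the moment, N m; "grip_width": finger opening in m; "grip_force": force on a finger pad.
Only numpy, scipy, OpenCV 4.12 (cv2) and the standard library are available. Lean on these libraries where they do the work, as an engineer would, in place of code of your own. Each camera call takes 0.05 s, during which the arm holds its last target. There are 200 camera calls.

## Working session

There is one attempt and no reset: what is moved stays moved. The work goes in short steps, Python scripts to look and compute and a tool call to move; the robot and the scene stay as the last step left them, time stands still between calls to the robot, and variables do not carry over. Pictures are saved under pics/ and viewed, at most 10 in all, crops included, and the job is handed in when it is done.

Besides the shell and the picture viewer there is one more tool, called as name(argument=value, ...), one argument or row to a line, values as JSON. send_rows: Moves the arm, as the interface text tells. Its arguments: {"type":"object","properties":{"motion":{"type":"array"},"squeeze":{"type":"number"}},"required":["motion"]}

```bash
mkdir -p pics
cat > h.py <<'E'
from station import *
import numpy as np, cv2
from scipy.spatial.transform import Rotation as R
def save(c,n): cv2.imwrite(n,cv2.cvtColor(c["pixels"],cv2.COLOR_RGB2BGR))
def K(c): return np.array([[c["fx"],0,c["cx"]],[0,c["fy"],c["cy"]],[0,0,1.]])
def ray(c,uv):
    p=cv2.undistortPoints(np.array(uv,float).reshape(-1,1,2),K(c),np.array(c["dist"],float)).reshape(-1,2)
    Rm=cv2.Rodrigues(np.array(c["rvec"],float))[0]
    d=np.c_[p,np.ones(len(p))]@Rm
    return -Rm.T@np.array(c["tvec"],float).ravel(),d
def onplane(c,uv,z):
    o,d=ray(c,uv); return o+d*((z-o[2])/d[:,2])[:,None]
def cloud(c,mask):
    v,u=np.nonzero(mask&(c["depth"]>0)); o,d=ray(c,np.c_[u,v]); return o+d*c["depth"][v,u][:,None],np.c_[u,v]
E
python3 - <<'E'
from h import *
import pickle
for n in("top","side"):
    c=camera(n); save(c,f"pics/{n}0.png"); pickle.dump(c,open(f"{n}0.pkl","wb"))
    o,_=ray(c,[[320,240]]); print(n,o.round(3),(c["depth"]>0).mean())
print(get_obs())
E
```

```text
top [0.459 0.056 1.003] 0.9958040364583334
side [0.496 0.922 0.595] 0.9959147135416667
{'time_s': 0.1, 'qpos': array([-1.18058573e+00,  3.00424495e-01,  1.52145555e+00, -3.24331952e-05,
        1.32066859e+00, -6.66213526e-02]), 'joint_vel': array([-9.00176560e-04,  4.80426162e-04, -1.60871155e-03, -4.41460097e-04,
        4.74398430e-04, -7.94056742e-05]), 'tau': array([ 1.12373880e-04, -5.32649803e+01, -3.53286982e+01,  7.09134294e-02,
        2.35031551e-02, -6.44852798e-05]), 'ee_pos': array([ 0.24251121, -0.49342322,  0.20496499]), 'eef_rot': array([-3.14063670e+00, -3.22949877e-05,  4.56839982e-01]), 'force': array([ 0.15487091,  0.29860151, -1.06686389]), 'moment': array([-0.0391427 ,  0.02462148, -0.01660454]), 'grip_force': 0.0, 'grip_width': 0.09388333427314811}
```

View pics/top0.png

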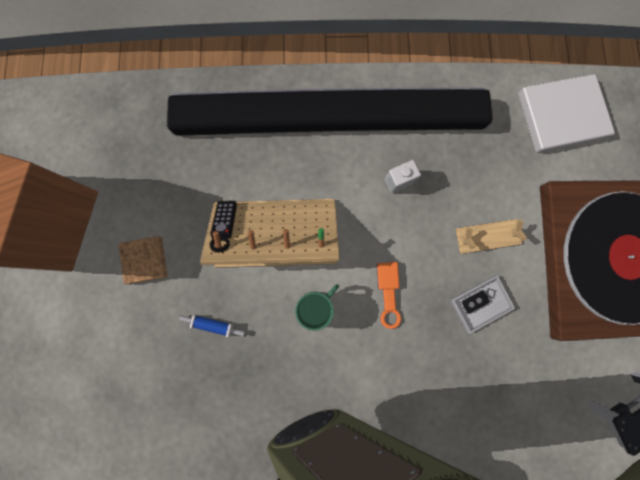

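View pics/side0.png

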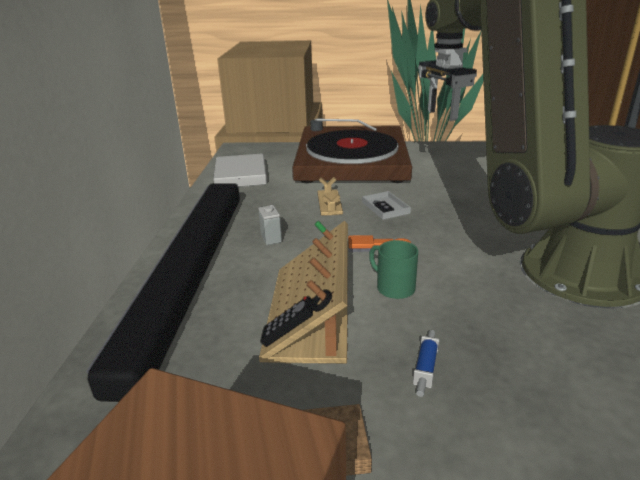

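The top view (up = +x, left = +y) shows the caddy at px (202–340, 200–265), with the green peg rightmost at about (321,237) and the remote on the leftmost peg. The brush runs from its pad at (388,275) to its eye at (390,318). The roller is at (210,326) and the cradle at (490,236), with the mug at (315,310) close to the brush. The side view agrees.

```bash
cat > m.py <<'E'
from h import *
import pickle
T=pickle.load(open("top0.pkl","rb"));S=pickle.load(open("side0.pkl","rb"))
def roi(c,x0,x1,y0,y1):
    m=np.zeros(c["depth"].shape,bool);m[y0:y1,x0:x1]=1;return m
def hsv(c): return cv2.cvtColor(c["pixels"],cv2.COLOR_RGB2HSV)
h=hsv(T)
def rng(h,lo,hi): return cv2.inRange(h,np.array(lo),np.array(hi))>0
# brush
m=rng(h,(4,150,120),(16,255,255))&roi(T,370,420,255,335)
cs,hi=cv2.findContours(m.astype(np.uint8),cv2.RETR_CCOMP,cv2.CHAIN_APPROX_NONE)
for c_,q in zip(cs,hi[0]):
    if len(c_)>8: print("brush contour",len(c_),q[3],cv2.minAreaRect(c_)); 
    if q[3]>=0 and len(c_)>8:
        (u,v),r=cv2.minEnclosingCircle(c_); mm=cv2.moments(c_); uv=[mm["m10"]/mm["m00"],mm["m01"]/mm["m00"]]; print(" hole",uv,r,onplane(T,[uv],.005))
P,uv=cloud(T,m); print("brush z pct",np.percentile(P[:,2],[5,25,50,75,95]).round(4))
pad=P[P[:,2]>.0175]; 
mm=roi(T,370,420,255,288)&m; Pq,_=cloud(T,mm); Pq=Pq[Pq[:,2]>.017]
r=cv2.minAreaRect((Pq[:,:2]*1000).astype(np.float32)); print("pad rect mm",r)
# roller
m=rng(h,(105,130,60),(130,255,255))&roi(T,170,260,300,350)
P,uv=cloud(T,m); P=P[P[:,2]>.012]; r=cv2.minAreaRect((P[:,:2]*1000).astype(np.float32)); print("roller blue",r,P[:,2].max(),len(P))
vx=cv2.fitLine((P[:,:2]*1000).astype(np.float32),cv2.DIST_L2,0,.01,.01).ravel();print("line",vx)
P,uv=cloud(T,roi(T,170,260,300,350)); P=P[P[:,2]>.012]; r=cv2.minAreaRect((P[:,:2]*1000).astype(np.float32)); print("roller all",r)
# cradle
P,uv=cloud(T,roi(T,445,535,205,265)); 
for a,b in((.004,.016),(.046,.060)):
    Q=P[(P[:,2]>a)&(P[:,2]<b)]; print("cradle",a,len(Q),cv2.minAreaRect((Q[:,:2]*1000).astype(np.float32)))
Q=P[(P[:,2]>.03)&(P[:,2]<.06)]
l=Q[Q[:,1]>Q[:,1].mean()];r_=Q[Q[:,1]<=Q[:,1].mean()]
for q in(l,r_): print("saddle",len(q),q.min(0),q.max(0),cv2.minAreaRect((q[:,:2]*1000).astype(np.float32)))
# caddy
pine=rng(h,(10,60,110),(28,190,255))&roi(T,195,345,195,270)
P,uv=cloud(T,pine); Q=P[(P[:,2]>.015)&(P[:,2]<.12)]
for _ in range(6):
    A=np.c_[Q[:,:2],np.ones(len(Q))]; s=np.linalg.lstsq(A,Q[:,2],rcond=None)[0]; e=Q[:,2]-A@s; Q=Q[abs(e)<max(.002,1.5*e.std())]
n=np.array([-s[0],-s[1],1]);n/=np.linalg.norm(n);print("board n",n,"tilt",np.degrees(np.arccos(n[2])),"s",s,len(Q),e.std())
B=P[abs(P[:,2]-np.c_[P[:,:2],np.ones(len(P))]@s)<.004]; print("board rect",cv2.minAreaRect((B[:,:2]*1000).astype(np.float32)),B.min(0),B.max(0))
# green peg
for c,nm,ro in((T,"T",roi(T,305,335,215,255)),(S,"S",roi(S,305,335,212,240))):
    hh=hsv(c); g=rng(hh,(55,120,40),(85,255,255))&ro
    v,u=np.nonzero(g); print(nm,"green",len(u),u.min(),u.max(),v.min(),v.max())
    P,_=cloud(c,g); print(np.median(P,0).round(4),P.min(0).round(4),P.max(0).round(4), cv2.minAreaRect(np.c_[u,v].astype(np.float32)))
E
python3 m.py
python3 - <<'E'
import cv2
a=cv2.imread('pics/top0.png')
t=cv2.resize(a[195:345,170:420],(800,480),interpolation=cv2.INTER_CUBIC)
cv2.imwrite('pics/crop.png',t)
E
```

```text
brush contour 159 -1 ((389.2493896484375, 294.82391357421875), (64.98548889160156, 20.021699905395508), 86.09950256347656)
brush contour 39 0 ((390.25006103515625, 318.2500305175781), (13.435027122497559, 14.142135620117188), 45.0)
 hole [390.2562432138979, 318.09989142236697] 7.490843772888184 [[ 0.38003011 -0.10508636  0.005     ]]
brush z pct [0.0087 0.015  0.0182 0.0202 0.0222]
pad rect mm ((478.58685302734375, -101.26467895507812), (45.84067916870117, 56.47911071777344), 88.96537017822266)
roller blue ((375.1038513183594, 298.3442077636719), (74.12811279296875, 25.544713973999023), 75.5687255859375) 0.03328923325559474 382
line [2.4973960e-01 9.6831304e-01 3.7580899e+02 2.9794012e+02]
roller all ((374.1519470214844, 298.5037536621094), (150.43441772460938, 30.910140991210938), 75.92051696777344)
cradle 0.004 1426 ((564.4632568359375, -349.2977294921875), (213.09695434570312, 133.9235382080078), 85.46910095214844)
cradle 0.046 132 ((561.9357299804688, -343.6444396972656), (47.989627838134766, 132.13629150390625), 7.516170978546143)
saddle 150 [ 0.53126387 -0.29397174  0.03017064]
[... 257 characters left out ...]
293457031), (48.21329116821289, 14.539093017578125), 7.889927387237549)
board n [0.63962934 0.00426541 0.76867166] tilt 39.76524581981115 s [-0.83212297 -0.00554907  0.55799982] 3802 0.0010012117713931392
board rect ((582.5009155273438, 154.79931640625), (149.1605987548828, 279.5635986328125), 0.21452955901622772) [0.50783444 0.01479251 0.00732853] [0.65743124 0.2944031  0.13307594]
T green 33 319 322 229 238
[0.5598 0.0485 0.1409] [0.5528 0.0463 0.1295] [0.5699 0.0525 0.1461] ((320.5, 233.5), (9.0, 3.0), 90.0)
S green 45 316 324 222 231
[0.5607 0.0535 0.1348] [0.5529 0.0492 0.1238] [0.5687 0.0573 0.1446] ((320.0000305175781, 226.50003051757812), (10.60660171508789, 3.535533905029297), 45.0)
```

View pics/crop.png

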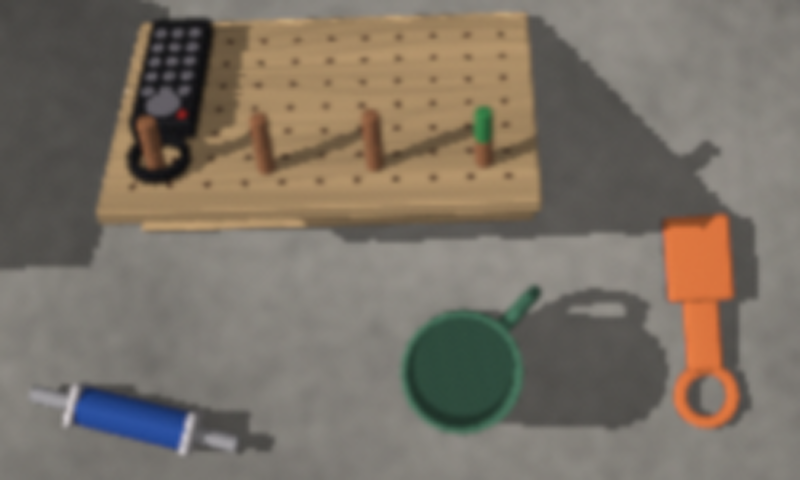

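The crop confirms it: the green peg is empty, the remote hangs on the far-left peg, and the brush's tail points away from the robot. The measurements agree with the given sizes (pad 46 wide, board tilt 39.8°, roller 150 long, saddles 120 apart). The helper will convert a target pose into tool-axis units, turning first and then shifting.

```bash
cat >> h.py <<'E'
def rel(pos,rpy):
    s=get_obs(); A=R.from_euler('xyz',s["eef_rot"]); B=R.from_euler('xyz',rpy)
    print("at",s["ee_pos"].round(4),"turn",((A.inv()*B).as_rotvec()/.12).round(3),"then shift",(B.inv().apply(np.array(pos)-s["ee_pos"])/.03).round(2),"t",s["time_s"])
E
python3 -c "
from h import *
rel([.425,-.103,.12],[np.pi,0,.039])"
```

```text
at [ 0.2425 -0.4934  0.205 ] turn [-8.000e-03  1.000e-03  3.482e+00] then shift [  6.59 -12.77   2.83] t 0.1
```

send_rows(
  motion=[
    [[0,0,0],[0,0,0.87],0.3],
    [[0,0,0],[0,0,0.87],0.3],
    [[0,0,0],[0,0,0.87],0.3],
    [[0,0,0],[0,0,0.87],0.3],
    [[0.47,-0.91,0],[0,0,0],0.3],
    [[0.47,-0.91,0],[0,0,0],0.3],
    [[0.47,-0.91,0],[0,0,0],0.3],
    [[0.47,-0.91,0],[0,0,0],0.3],
    [[0.47,-0.91,0],[0,0,0],0.3],
    [[0.47,-0.91,0],[0,0,0],0.3],
    [[0.47,-0.91,0],[0,0,0],0.3],
  ],
)

```text
time_s: 1.2
ee_pos: [0.334, -0.2975, 0.2053]
eef_rot: [-3.141, 0.0, 0.039]
force: [0.7, 0.1, -0.2]
grip_width: 0.0614
grip_force: 0.0
```

send_rows(
  motion=[
    [[0.47,-0.91,0.3],[0,0,0],0.3],
    [[0.47,-0.91,0.3],[0,0,0],0.3],
    [[0.47,-0.91,0.3],[0,0,0],0.3],
    [[0.47,-0.91,0.3],[0,0,0],0.3],
    [[0.47,-0.91,0.3],[0,0,0],0.3],
    [[0.47,-0.91,0.3],[0,0,0],0.3],
    [[0.47,-0.91,0.3],[0,0,0],0.3],
    [[0,0,0.7],[0,0,0],0.3],
    [[0,0,0],[0,0,0],0.3],
    [[0,0,0],[0,0,0],0.3],
  ],
)

```text
time_s: 2.2
ee_pos: [0.4247, -0.1041, 0.1217]
eef_rot: [-3.141, 0.001, 0.039]
force: [0.5, -0.6, 0.5]
grip_width: 0.061
grip_force: 0.0
```

```bash
python3 -c "
from h import *
rel([.425,-.1033,.003],[np.pi,0,.039])"
```

```text
at [ 0.4247 -0.1041  0.1217] turn [-0.002  0.006  0.   ] then shift [ 0.01 -0.03  3.96] t 2.2
```

send_rows(
  motion=[
    [[0,-0.03,0.8],[0,0,0],0.3],
    [[0,0,0.8],[0,0,0],0.3],
    [[0,0,0.8],[0,0,0],0.3],
    [[0,0,0.6],[0,0,0],0.3],
    [[0,0,0.5],[0,0,0],0.3],
    [[0,0,0.45],[0,0,0],0.3],
    [[0,0,0],[0,0,0],-1],
    [[0,0,0],[0,0,0],-1],
    [[0,0,0],[0,0,0],-1],
    [[0,0,0],[0,0,0],-1],
    [[0,0,0],[0,0,0],-1],
    [[0,0,0],[0,0,0],-1],
  ],
  squeeze=30,
)

```text
time_s: 3.4
ee_pos: [0.4251, -0.1032, 0.0034]
eef_rot: [3.141, -0.001, 0.039]
force: [-2.1, -0.6, 6.8]
grip_width: 0.0235
grip_force: 30.0
```

send_rows(
  motion=[
    [[0,0,0],[0,0,0],-1],
    [[0,0,-0.3],[0,0,0],-1],
    [[0,0,-0.8],[0,0,0],-1],
    [[0,0,-1],[0,0,0],-1],
    [[0,0,-1],[0,0,0],-1],
    [[0,0,-1],[0,0,0],-1],
    [[0,0,-1],[0,0,0],-1],
    [[0,0,-1],[0,0,0],-1],
    [[0,0,-1],[0,0,0],-1],
    [[0,0,0],[0,0,0],-1],
  ],
)

```text
time_s: 4.4
ee_pos: [0.4259, -0.1033, 0.2199]
eef_rot: [3.139, -0.006, 0.039]
force: [0.3, -0.1, -1.8]
grip_width: 0.0239
grip_force: 30.0
```

```bash
cat > eye.py <<'E'
# measured brush eye + axis in tool frame, gripped, from top camera depth
from h import *
import sys
c=camera("top"); save(c,sys.argv[1]); s=get_obs()
h=cv2.cvtColor(c["pixels"],cv2.COLOR_RGB2HSV); m=cv2.inRange(h,np.array((4,150,100)),np.array((16,255,255)))>0
m[:,440:]=0
P,uv=cloud(c,m); P=P[P[:,2]>.03]
q=R.from_euler('xyz',s["eef_rot"]).inv().apply(P-s["ee_pos"])
print("n",len(q),"tool-frame min/max",np.percentile(q,2,axis=0).round(4),np.percentile(q,98,axis=0).round(4))
mm=m.astype(np.uint8); cs,hi=cv2.findContours(mm,cv2.RETR_CCOMP,cv2.CHAIN_APPROX_NONE)
for k,(c_,g) in enumerate(zip(cs,hi[0])):
    if g[3]>=0 and len(c_)>8:
        M=cv2.moments(c_); p=[M["m10"]/M["m00"],M["m01"]/M["m00"]]
        for z in np.array([0.,]): 
            E=cv2.boundingRect(c_); ring=P[(np.hypot(*( (cv2.undistortPoints(np.array([p]),K(c),np.array(c["dist"]))*0).ravel()[:2]))>=0)*np.ones(len(P),bool)]
        o,d=ray(c,[p]); nz=R.from_euler('xyz',s["eef_rot"]).apply([0,0,1.])
        # plane through eye mid thickness: tool z = +/- (TCP at 3 mm over underside; eye 5 mm)
        t=((s["ee_pos"]-nz*.002-o)@nz)/(d[0]@nz); e=o+d[0]*t
        print("hole px",np.round(p,1),"eye world",e.round(4),"tool",R.from_euler('xyz',s["eef_rot"]).inv().apply(e-s["ee_pos"]).round(4))
E
python3 eye.py pics/t1.png; python3 -c "
from h import *
rel([.425,-.1033,.30],[np.pi,0,0]); print(get_obs()['grip_width'])"
```

```text
n 568 tool-frame min/max [ 0.0328 -0.0354 -0.1123] [ 0.0803  0.0193 -0.0159]
at [ 0.4252 -0.1031  0.2176] turn [ 0.009 -0.025  0.328] then shift [-0.01  0.01 -2.75] t 4.45
0.02387015904007546
```

```bash
cat > hang.py <<'E'
from h import *
a=np.radians(40); n=np.array([np.sin(a),0,np.cos(a)]); root=np.array([.540,.050,.108])
rpy=[np.pi,a,0]; Rm=R.from_euler('xyz',rpy)
for hgt in (.085,.04,.007):
    tcp=root+n*hgt-Rm.apply([-.045,0,-.002]); print(hgt,tcp.round(4)); rel(tcp,rpy)
E
python3 hang.py
```

```text
0.085 [0.6278 0.05   0.1427]
at [ 0.4252 -0.1031  0.2176] turn [ 0.123 -5.842  0.311] then shift [ 6.78 -5.1  -2.43] t 4.45
0.04 [0.5989 0.05   0.1082]
at [ 0.4252 -0.1031  0.2176] turn [ 0.123 -5.842  0.311] then shift [ 6.78 -5.1  -0.93] t 4.45
0.007 [0.5777 0.05   0.0829]
at [ 0.4252 -0.1031  0.2176] turn [ 0.123 -5.842  0.311] then shift [ 6.78 -5.1   0.17] t 4.45
```

send_rows(
  motion=[
    [[0,0,0],[0.02,-0.83,0.04],-1],
    [[0,0,0],[0.02,-0.83,0.04],-1],
    [[0,0,0],[0.02,-0.83,0.05],-1],
    [[0,0,0],[0.02,-0.83,0.05],-1],
    [[0,0,0],[0.02,-0.84,0.04],-1],
    [[0,0,0],[0.02,-0.84,0.04],-1],
    [[0,0,0],[0,-0.84,0.05],-1],
    [[0,0,-0.8],[0,0,0],-1],
    [[0,0,-0.8],[0,0,0],-1],
    [[0,0,-0.8],[0,0,0],-1],
    [[0,0,0],[0,0,0],-1],
  ],
)

```text
time_s: 5.55
ee_pos: [0.4722, -0.1031, 0.2712]
eef_rot: [-3.141, 0.7, 0.002]
force: [-1.2, -0.2, -0.9]
grip_width: 0.0236
grip_force: 30.0
```

```bash
python3 hang.py
```

```text
0.085 [0.6278 0.05   0.1427]
at [ 0.4722 -0.1031  0.2712] turn [0.003 0.012 0.011] then shift [ 6.73 -5.1  -0.05] t 5.55
0.04 [0.5989 0.05   0.1082]
at [ 0.4722 -0.1031  0.2712] turn [0.003 0.012 0.011] then shift [ 6.73 -5.1   1.45] t 5.55
0.007 [0.5777 0.05   0.0829]
at [ 0.4722 -0.1031  0.2712] turn [0.003 0.012 0.011] then shift [ 6.73 -5.1   2.55] t 5.55
```

send_rows(
  motion=[
    [[0.84,-0.64,0],[0,0,0],-1],
    [[0.84,-0.64,0],[0,0,0],-1],
    [[0.84,-0.64,0],[0,0,0],-1],
    [[0.84,-0.64,0],[0,0,0],-1],
    [[0.84,-0.64,0],[0,0,0],-1],
    [[0.84,-0.64,0],[0,0,0],-1],
    [[0.84,-0.63,0],[0,0,0],-1],
    [[0.84,-0.63,0],[0,0,0],-1],
    [[0,0,0],[0,0,0],-1],
    [[0,0,0],[0,0,0],-1],
  ],
)

```text
time_s: 6.55
ee_pos: [0.6243, 0.0501, 0.1392]
eef_rot: [-3.141, 0.704, 0.002]
force: [0.4, -0.5, -0.5]
grip_width: 0.0237
grip_force: 30.0
```

```bash
python3 hang.py
python3 - <<'E'
from h import *
c=camera("side"); save(c,"pics/s2f.png"); t=camera("top"); save(t,"pics/t2f.png")
a=cv2.imread("pics/s2f.png")[130:310,240:440]; b=cv2.imread("pics/t2f.png")[150:330,240:440]
cv2.imwrite("pics/s2.png",cv2.resize(np.hstack([a,b]),(800,360),interpolation=cv2.INTER_CUBIC))
E
```

```text
0.085 [0.6278 0.05   0.1427]
at [0.6243 0.0501 0.1392] turn [0.002 0.049 0.011] then shift [ 0.02  0.   -0.16] t 6.55
0.04 [0.5989 0.05   0.1082]
at [0.6243 0.0501 0.1392] turn [0.002 0.049 0.011] then shift [0.02 0.   1.34] t 6.55
0.007 [0.5777 0.05   0.0829]
at [0.6243 0.0501 0.1392] turn [0.002 0.049 0.011] then shift [0.02 0.   2.44] t 6.55
```

View pics/s2.png

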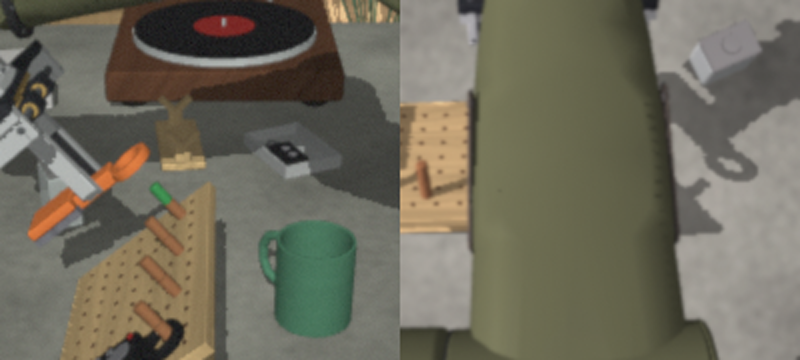

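In the side view (left half) the brush is held parallel to the board, with the eye at about (130,160) in the crop, on the extension of the green peg's axis. The top view is blocked by the arm. I'll check the eye's position by casting its ray onto the plane y=0.05.

```bash
cat > sidechk.py <<'E'
from h import *
c=camera("side"); s=get_obs()
h=cv2.cvtColor(c["pixels"],cv2.COLOR_RGB2HSV); m=(cv2.inRange(h,np.array((4,150,80)),np.array((14,255,255)))>0).astype(np.uint8); m[:130]=0;m[260:]=0;m[:,340:]=0;m[:,:230]=0
P,uv=cloud(c,m>0)
Rm=R.from_euler('xyz',s["eef_rot"]); q=Rm.inv().apply(P-s["ee_pos"])
k=(q[:,0]<-.024)&(q[:,0]>-.09)&(abs(q[:,1])<.05); e=q[k]; print("eye part tool n",k.sum(),"x",np.percentile(e[:,0],[1,99]).round(4),"y",np.percentile(e[:,1],[1,50,99]).round(4),"z",np.percentile(e[:,2],[5,50,95]).round(4))
u=uv[k]; print("px",u.min(0),u.max(0))
pk=q[(q[:,0]>.03)]; print("pad tool x,y",np.percentile(pk,[2,50,98],axis=0).round(4).tolist())
cen=np.array([(e[:,0].min()+e[:,0].max())/2,np.median(e[:,1]),np.median(e[:,2])]); print("eye world",(Rm.apply(cen)+s["ee_pos"]).round(4))
E
python3 sidechk.py
```

```text
eye part tool n 211 x [-0.0673 -0.0246] y [-0.0258 -0.0109  0.0174] z [-0.0077 -0.0026  0.0026]
px [293 201] [313 219]
pad tool x,y [[0.0306, -0.025, -0.016], [0.0553, -0.0208, -0.0139], [0.0802, 0.0147, -0.0044]]
eye world [0.5914 0.0602 0.1737]
```

send_rows(
  motion=[
    [[0.02,0,0.2],[0,0.05,0.01],-1],
    [[0,0,0.3],[0,0,0],-1],
    [[0,0,0.3],[0,0,0],-1],
    [[0,0,0.3],[0,0,0],-1],
    [[0,0,0.3],[0,0,0],-1],
    [[0,0,0],[0,0,0],-1],
    [[0,0,0],[0,0,0],-1],
  ],
)

```text
time_s: 7.4
ee_pos: [0.5989, 0.0498, 0.1096]
eef_rot: [-3.141, 0.694, -0.001]
force: [0.6, 0.1, -0.1]
grip_width: 0.0234
grip_force: 30.0
```

```bash
python3 hang.py|tail -1; python3 sidechk.py
python3 - <<'E'
from h import *
c=camera("side"); save(c,"pics/s3f.png")
a=cv2.imread("pics/s3f.png")[170:300,230:400]
cv2.imwrite("pics/s3.png",cv2.resize(a,(680,520),interpolation=cv2.INTER_CUBIC))
E
```

```text
at [0.5989 0.0498 0.1096] turn [-0.004 -0.037 -0.004] then shift [ 0.03 -0.01  1.13] t 7.4
eye part tool n 191 x [-0.0679 -0.0249] y [-0.024  -0.0112  0.0157] z [-0.0076 -0.0033  0.0026]
px [307 216] [327 233]
pad tool x,y [[0.0315, -0.0249, -0.0165], [0.0535, -0.0191, -0.015], [0.0767, 0.0146, -0.0048]]
eye world [0.5655 0.061  0.1417]
```

View pics/s3.png

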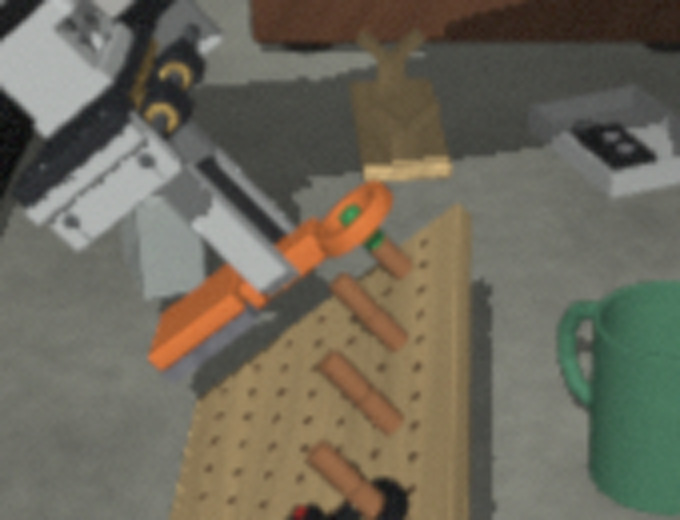

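The green tip shows inside the eye's hole at crop (350,215), with the ring's centre at (358,217), so it's threaded. Next I'll push it down to the board.

send_rows(
  motion=[
    [[0.02,0,0.3],[0,-0.03,0],-1],
    [[0,0,0.3],[0,0,0],-1],
    [[0,0,0.25],[0,0,0],-1],
    [[0,0,0.2],[0,0,0],-1],
    [[0,0,0.1],[0,0,0],-1],
    [[0,0,0],[0,0,0],-1],
    [[0,0,0],[0,0,0],-1],
  ],
)

```text
time_s: 8.2
ee_pos: [0.5772, 0.0502, 0.082]
eef_rot: [-3.141, 0.698, 0.0]
force: [2.6, 0.4, 3.3]
grip_width: 0.0239
grip_force: 30.0
```

```bash
python3 hang.py|tail -1; python3 sidechk.py
```

```text
at [0.5772 0.0502 0.082 ] turn [-0.001 -0.003  0.   ] then shift [-0.01  0.01 -0.03] t 8.2
eye part tool n 184 x [-0.0677 -0.0256] y [-0.0245 -0.013   0.0155] z [-0.0069 -0.0032  0.0039]
px [318 228] [338 245]
pad tool x,y [[0.0306, -0.0236, -0.017], [0.0432, 0.0017, -0.0158], [0.0699, 0.0166, -0.012]]
eye world [0.5438 0.0632 0.1144]
```

send_rows(
  motion=[
    [[0,0,0],[0,0,0],-0.4],
    [[0,0,0],[0,0,0],-0.1],
    [[0,0,0],[0,0,0],0],
    [[0,0,0],[0,0,0],0],
    [[0,0,-0.3],[0,0,0],0],
    [[0,0,-0.7],[0,0,0],0],
    [[0,0,-1],[0,0,0],0],
    [[0,0,-1],[0,0,0],0],
    [[0,0,-1],[0,0,0],0],
    [[0,0,-1],[0,0,0],0],
    [[0,0,0],[0,0,0],0],
  ],
)

```text
time_s: 9.35
ee_pos: [0.6671, 0.0498, 0.1919]
eef_rot: [-3.141, 0.702, -0.0]
force: [-0.1, 0.1, -1.8]
grip_width: 0.0471
grip_force: 0.0
```

```bash
python3 -c "
from h import *
rel([.3745,.298,.22],[np.pi,0,1.320])
rel([.5,.05,.28],[np.pi,0,0])"
python3 - <<'E'
from h import *
c=camera("side"); save(c,"pics/s4f.png")
a=cv2.imread("pics/s4f.png")[170:300,230:400]
cv2.imwrite("pics/s4.png",cv2.resize(a,(680,520),interpolation=cv2.INTER_CUBIC))
E
```

```text
at [0.6671 0.0498 0.1919] turn [ -3.855   4.963 -10.52 ] then shift [  5.6  -11.5   -0.94] t 9.35
at [0.6671 0.0498 0.1919] turn [-2.000e-03  5.852e+00 -3.000e-03] then shift [-5.57 -0.01 -2.94] t 9.35
```

View pics/s4.png

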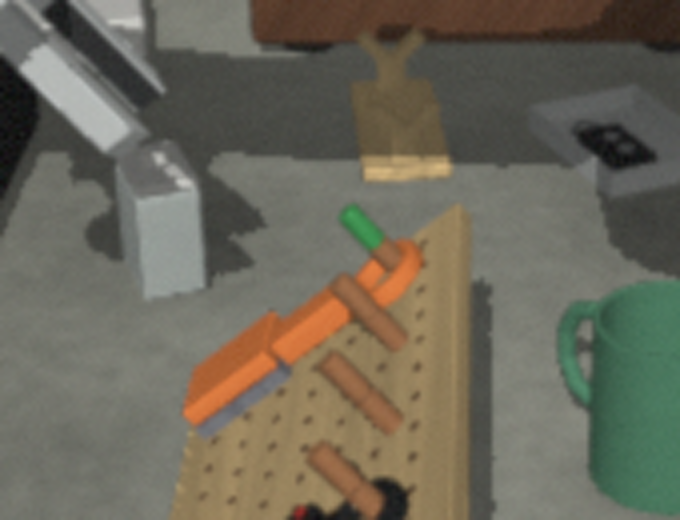

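The brush hangs flat on the board on the green peg, with the ring at crop (400,265) and the pad down-slope at (240,365). Next I'll straighten the tool and go to the roller.

send_rows(
  motion=[
    [[0,0,0],[0,0.83,0],0.3],
    [[0,0,0],[0,0.83,0],0.3],
    [[0,0,0],[0,0.83,0],0.3],
    [[0,0,0],[0,0.84,0],0.3],
    [[0,0,0],[0,0.84,0],0.3],
    [[0,0,0],[0,0.84,0],0.3],
    [[0,0,0],[0,0.84,0],0.3],
    [[0,0,-0.9],[0,0,0],0.3],
    [[-0.9,0,-0.9],[0,0,0],0.3],
    [[-0.9,0,-0.9],[0,0,0],0.3],
    [[-0.9,0,0],[0,0,0],0.3],
    [[-0.9,0,0],[0,0,0],0.3],
  ],
)

```text
time_s: 10.6
ee_pos: [0.5587, 0.05, 0.2762]
eef_rot: [-3.141, -0.008, -0.0]
force: [-0.1, 0.6, 0.1]
grip_width: 0.0609
grip_force: 0.0
```

send_rows(
  motion=[
    [[-0.8,0,0],[0,0,-1],0.3],
    [[0,0,0],[0,0,-1],0.3],
    [[0,0,0],[0,0,-1],0.3],
    [[0,0,0],[0,0,-1],0.3],
    [[0,0,0],[0,0,-1],0.3],
    [[0,0,0],[0,0,-1],0.3],
    [[0,0,0],[0,0,-1],0.3],
    [[0,0,0],[0,0,-1],0.3],
    [[0,0,0],[0,0,-1],0.3],
    [[0,0,0],[0,0,-1],0.3],
    [[0,0,0],[0,0,-1],0.3],
    [[0,0,0],[0,0,0],0.3],
  ],
)

```text
time_s: 11.8
ee_pos: [0.5356, 0.05, 0.2754]
eef_rot: [3.136, -0.002, 1.322]
force: [0.5, 0.2, -0.6]
grip_width: 0.061
grip_force: 0.0
```

```bash
python3 -c "
from h import *
rel([.3745,.298,.12],[np.pi,0,1.321])"
```

```text
at [0.5356 0.05   0.2754] turn [ 0.05  -0.016  0.007] then shift [ 6.68 -7.25  5.18] t 11.8
```

send_rows(
  motion=[
    [[0.84,-0.9,0],[0.05,-0.02,0.01],0.3],
    [[0.84,-0.9,0],[0,0,0],0.3],
    [[0.84,-0.91,0],[0,0,0],0.3],
    [[0.83,-0.91,0],[0,0,0],0.3],
    [[0.83,-0.91,0],[0,0,0],0.3],
    [[0.83,-0.91,0.6],[0,0,0],0.3],
    [[0.83,-0.91,0.8],[0,0,0],0.3],
    [[0.84,-0.9,0.8],[0,0,0],0.3],
    [[0,0,1],[0,0,0],0.3],
    [[0,0,1],[0,0,0],0.3],
    [[0,0,0.9],[0,0,0],0.3],
    [[0,0,0],[0,0,0],0.3],
  ],
)

```text
time_s: 13.0
ee_pos: [0.373, 0.2974, 0.1196]
eef_rot: [-3.136, 0.004, 1.316]
force: [0.3, -0.3, 1.4]
grip_width: 0.0612
grip_force: 0.0
```

```bash
python3 -c "
from h import *
rel([.3745,.298,.004],[np.pi,0,1.321])"
```

```text
at [0.373  0.2974 0.1196] turn [-0.046  0.033 -0.046] then shift [0.03 0.04 3.85] t 13.0
```

send_rows(
  motion=[
    [[0.03,0.04,0.8],[-0.04,0.03,-0.04],0.3],
    [[0,0,0.8],[0,0,0],0.3],
    [[0,0,0.8],[0,0,0],0.3],
    [[0,0,0.6],[0,0,0],0.3],
    [[0,0,0.5],[0,0,0],0.3],
    [[0,0,0.35],[0,0,0],0.3],
    [[0,0,0],[0,0,0],0],
    [[0,0,0],[0,0,0],-1],
    [[0,0,0],[0,0,0],-1],
    [[0,0,0],[0,0,0],-1],
    [[0,0,0],[0,0,0],-1],
    [[0,0,0],[0,0,0],-1],
  ],
  squeeze=35,
)

```text
time_s: 14.2
ee_pos: [0.3759, 0.299, 0.0069]
eef_rot: [3.14, -0.003, 1.323]
force: [-1.5, -0.1, 5.3]
grip_width: 0.027
grip_force: 35.0
```

send_rows(
  motion=[
    [[0,0,0],[0,0,0],-1],
    [[0,0,-0.2],[0,0,0],-1],
    [[0,0,-0.4],[0,0,0],-1],
    [[0,0,-0.8],[0,0,0],-1],
    [[0,0,-1],[0,0,0],-1],
    [[0,0,-1],[0,0,0],-1],
    [[0,0,-1],[0,0,0],-1],
    [[0,0,-1],[0,0,0],-1],
    [[0,0,-1],[0,0,0],-1],
    [[0,0,-0.6],[0,0,0],-1],
    [[0,0,0],[0,0,0],-1],
  ],
)

```text
time_s: 15.3
ee_pos: [0.3759, 0.2989, 0.2193]
eef_rot: [3.137, -0.006, 1.323]
force: [-0.2, 0.2, -1.1]
grip_width: 0.0271
grip_force: 35.0
```

```bash
cat > rol.py <<'E'
from h import *
s=get_obs(); Rm=R.from_euler('xyz',s["eef_rot"])
def show(n,pts):
    q=Rm.inv().apply(pts-s["ee_pos"]); print(n,len(q),np.percentile(q,[2,50,98],axis=0).round(4).tolist())
for nm in("top","side"):
    c=camera(nm); h=cv2.cvtColor(c["pixels"],cv2.COLOR_RGB2HSV)
    m=cv2.inRange(h,np.array((105,110,40)),np.array((130,255,255)))>0
    P,uv=cloud(c,m); k=np.linalg.norm(P-s["ee_pos"],axis=1)<.08
    if k.sum()>20:
        show(nm+" blue",P[k]); a=uv[k].min(0)-15;b=uv[k].max(0)+15
        w=np.zeros(m.shape,bool); w[a[1]:b[1],a[0]:b[0]]=1
        P,uv=cloud(c,w); q=Rm.inv().apply(P-s["ee_pos"]); k=(abs(q[:,0])<.09)&(abs(q[:,1])<.03)&(abs(q[:,2]+.012)<.03); q=q[k]
        for lo,hi in((-.09,-.048),(.048,.09)):
            z=q[(q[:,0]>lo)&(q[:,0]<hi)]
            if len(z)>5: print(" stub",len(z),np.percentile(z,[2,50,98],axis=0).round(4).tolist())
cen=np.array([.5619,-.3441,0]); rel([cen[0],cen[1],.24],[np.pi,0,1.703])
E
python3 rol.py
```

```text
top blue 264 [[-0.038, -0.0125, -0.0237], [-0.0224, 0.0006, -0.0196], [0.0051, 0.0128, -0.0112]]
 stub 66 [[-0.0641, -0.0062, -0.0164], [-0.0564, 0.0004, -0.013], [-0.0483, 0.0055, -0.0081]]
side blue 429 [[-0.0359, -0.0133, -0.0199], [0.0006, -0.0018, -0.0176], [0.0335, 0.0113, -0.0099]]
 stub 26 [[-0.0756, -0.0063, -0.012], [-0.0706, -0.0011, -0.0106], [-0.0641, 0.0039, -0.007]]
 stub 50 [[0.0492, -0.0061, -0.0114], [0.0551, -0.0006, -0.0101], [0.0636, 0.0048, -0.0058]]
at [0.375  0.2983 0.216 ] turn [ 0.014 -0.015 -3.164] then shift [-22.05   3.35  -0.8 ] t 15.4
```

send_rows(
  motion=[
    [[0,0,-0.3],[0,0,-0.8],-1],
    [[0,0,-0.3],[0,0,-0.8],-1],
    [[0,0,-0.2],[0,0,-0.8],-1],
    [[0,0,0],[0.01,-0.01,-0.76],-1],
    [[-0.5,0.08,0],[0,0,0],-1],
    [[-0.9,0.14,0],[0,0,0],-1],
    [[-0.9,0.14,0],[0,0,0],-1],
    [[-0.9,0.14,0],[0,0,0],-1],
    [[-0.9,0.14,0],[0,0,0],-1],
    [[-0.9,0.14,0],[0,0,0],-1],
    [[-0.9,0.14,0],[0,0,0],-1],
    [[-0.9,0.14,0],[0,0,0],-1],
  ],
)

```text
time_s: 16.6
ee_pos: [0.4332, 0.0992, 0.2389]
eef_rot: [-3.14, -0.0, 1.703]
force: [1.0, 0.1, -1.4]
grip_width: 0.0269
grip_force: 35.0
```

send_rows(
  motion=[
    [[-0.9,0.14,0],[0,0,0],-1],
    [[-0.9,0.14,0],[0,0,0],-1],
    [[-0.9,0.14,0],[0,0,0],-1],
    [[-0.9,0.14,0],[0,0,0],-1],
    [[-0.9,0.14,0],[0,0,0],-1],
    [[-0.9,0.14,0],[0,0,0],-1],
    [[-0.9,0.14,0],[0,0,0],-1],
    [[-0.9,0.14,0],[0,0,0],-1],
    [[-0.9,0.14,0],[0,0,0],-1],
    [[-0.9,0.14,0],[0,0,0],-1],
    [[-0.9,0.14,0],[0,0,0],-1],
    [[-0.9,0.14,0],[0,0,0],-1],
  ],
)

```text
time_s: 17.8
ee_pos: [0.5259, -0.2151, 0.2385]
eef_rot: [-3.14, -0.002, 1.703]
force: [0.6, 0.4, -1.0]
grip_width: 0.0274
grip_force: 35.0
```

```bash
python3 -c "
from h import *
rel([.5619,-.3441,.12],[np.pi,0,1.703])"
```

```text
at [ 0.5259 -0.2151  0.2385] turn [-0.011 -0.015 -0.004] then shift [-4.42  0.62  3.95] t 17.8
```

send_rows(
  motion=[
    [[-0.88,0.12,0],[-0.01,-0.01,0],-1],
    [[-0.88,0.12,0],[0,0,0],-1],
    [[-0.88,0.12,0.3],[0,0,0],-1],
    [[-0.88,0.13,0.6],[0,0,0],-1],
    [[-0.9,0.13,0.8],[0,0,0],-1],
    [[0,0,0.8],[0,0,0],-1],
    [[0,0,0.8],[0,0,0],-1],
    [[0,0,0.65],[0,0,0],-1],
    [[0,0,0],[0,0,0],-1],
    [[0,0,0],[0,0,0],-1],
  ],
)

```text
time_s: 18.8
ee_pos: [0.562, -0.3431, 0.1214]
eef_rot: [3.141, -0.0, 1.703]
force: [0.6, 0.0, -0.2]
grip_width: 0.0269
grip_force: 35.0
```

```bash
python3 rol.py
python3 - <<'E'
from h import *
c=camera("top"); save(c,"pics/t5f.png"); d=camera("side"); save(d,"pics/s5f.png")
a=cv2.resize(cv2.imread("pics/t5f.png")[190:290,430:550],(400,333)); b=cv2.resize(cv2.imread("pics/s5f.png")[140:240,280:400],(400,333))
cv2.imwrite("pics/5.png",np.hstack([a,b]))
P=get_obs(); rel([.5619,-.3441,.0355],[np.pi,0,1.703])
E
```

```text
top blue 316 [[-0.03, -0.0115, -0.0242], [0.0072, 0.0002, -0.0204], [0.0349, 0.0125, -0.0143]]
 stub 49 [[0.049, -0.0055, -0.0162], [0.057, -0.0003, -0.0124], [0.0653, 0.0057, -0.0092]]
side blue 64 [[-0.0302, -0.0103, -0.0238], [-0.0023, 0.0013, -0.0208], [0.0267, 0.0114, -0.0159]]
 stub 35 [[0.0481, -0.0074, -0.0221], [0.0702, 0.0018, -0.0118], [0.0772, 0.0072, -0.0051]]
at [ 0.5626 -0.3434  0.1229] turn [ 0.025  0.015 -0.003] then shift [-0.02 -0.03 -3.9 ] t 18.9
at [ 0.5626 -0.3434  0.1229] turn [ 0.026  0.016 -0.003] then shift [-0.02 -0.02  2.91] t 19.0
```

View pics/5.png

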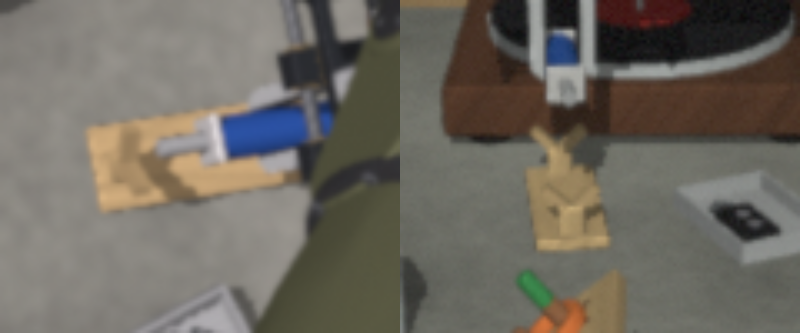

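The roller is held level above the cradle and in line with it, with the stub at about (185,145) in the left half. I'll lower it slowly.

send_rows(
  motion=[
    [[-0.02,-0.02,0.4],[0.02,0.01,0],-1],
    [[0,0,0.5],[0,0,0],-1],
    [[0,0,0.5],[0,0,0],-1],
    [[0,0,0.4],[0,0,0],-1],
    [[0,0,0.3],[0,0,0],-1],
    [[0,0,0.3],[0,0,0],-1],
    [[0,0,0.2],[0,0,0],-1],
    [[0,0,0.15],[0,0,0],-1],
    [[0,0,0],[0,0,0],-1],
    [[0,0,0],[0,0,0],-1],
  ],
)

```text
time_s: 20.0
ee_pos: [0.5619, -0.344, 0.0397]
eef_rot: [3.142, 0.0, 1.703]
force: [-0.2, -0.3, -1.2]
grip_width: 0.0272
grip_force: 35.0
```

```bash
python3 -c "
from h import *
rel([.5619,-.3441,.0355],[np.pi,0,1.703])"; python3 rol.py
```

```text
at [ 0.5619 -0.344   0.0397] turn [ 0.     0.    -0.004] then shift [-0.    0.    0.14] t 20.0
top blue 239 [[-0.0237, -0.0115, -0.0252], [0.0107, 0.0002, -0.0203], [0.035, 0.0121, -0.0141]]
 stub 151 [[0.0506, -0.0228, -0.0162], [0.0596, -0.0016, -0.0103], [0.0683, 0.0225, 0.0003]]
side blue 71 [[-0.0292, -0.0109, -0.0229], [-0.0017, 0.0006, -0.0202], [0.0288, 0.0111, -0.0149]]
 stub 11 [[-0.0713, -0.0171, -0.014], [-0.0575, -0.0164, -0.0112], [-0.0508, 0.0236, -0.0005]]
 stub 105 [[0.0501, -0.0211, -0.0141], [0.0642, 0.0011, -0.0068], [0.0756, 0.0216, 0.0046]]
at [ 0.5619 -0.3441  0.0398] turn [ 0.002  0.002 -0.004] then shift [-0.   -0.   -6.67] t 20.1
```

send_rows(
  motion=[
    [[0,0,0.05],[0,0,0],-1],
    [[0,0,0.05],[0,0,0],-1],
    [[0,0,0.04],[0,0,0],-1],
    [[0,0,0],[0,0,0],-1],
    [[0,0,0],[0,0,0],-1],
  ],
)

```text
time_s: 20.6
ee_pos: [0.562, -0.344, 0.0354]
eef_rot: [3.141, 0.0, 1.703]
force: [3.0, 0.4, 1.3]
grip_width: 0.0273
grip_force: 35.0
```

send_rows(
  motion=[
    [[0,0,0.03],[0,0,0],-1],
    [[0,0,0.02],[0,0,0],-1],
    [[0,0,0],[0,0,0],-1],
    [[0,0,0],[0,0,0],-1],
  ],
)

```text
time_s: 21.0
ee_pos: [0.5621, -0.344, 0.0352]
eef_rot: [3.141, 0.0, 1.703]
force: [-2.5, 3.8, 13.9]
grip_width: 0.0266
grip_force: 35.0
```

Force is now 14 N upward with no further travel, so the roller is seated. I'll open gently and retreat.

send_rows(
  motion=[
    [[0,0,0],[0,0,0],-0.35],
    [[0,0,0],[0,0,0],-0.2],
    [[0,0,0],[0,0,0],0],
    [[0,0,0],[0,0,0],0.2],
    [[0,0,0],[0,0,0],0.2],
    [[0,0,-0.3],[0,0,0],0.2],
    [[0,0,-0.8],[0,0,0],0.2],
    [[0,0,-1],[0,0,0],0.2],
    [[0,0,-1],[0,0,0],0.2],
    [[0,0,-1],[0,0,0],0.2],
    [[0,0,-1],[0,0,0],0.2],
    [[0,0,-1],[0,0,0],0.2],
  ],
)

```text
time_s: 22.2
ee_pos: [0.5616, -0.3439, 0.2187]
eef_rot: [3.142, 0.0, 1.703]
force: [0.6, -0.4, -0.7]
grip_width: 0.0564
grip_force: 0.0
```

send_rows(
  motion=[
    [[-0.9,0,0],[0,0,0],0.2],
    [[-0.9,0.9,0],[0,0,0],0.2],
    [[-0.9,0.9,0],[0,0,0],0.2],
    [[-0.9,-0.9,0],[0,0,0],0.2],
    [[-0.9,-0.9,0],[0,0,0],0.2],
    [[-0.9,-0.9,0],[0,0,0],0.2],
    [[0,-0.9,0],[0,0,0],0.2],
    [[0,-0.9,0],[0,0,0],0.2],
    [[0,-0.9,0],[0,0,0],0.2],
    [[0,0,0],[0,0,0],0.2],
  ],
)

```text
time_s: 23.2
ee_pos: [0.473, -0.5195, 0.2181]
eef_rot: [-3.141, 0.001, 1.7]
force: [1.1, -0.4, -0.0]
grip_width: 0.0561
grip_force: 0.0
```

Run:
```python
from h import *
c=camera("top"); save(c,"pics/t6f.png"); d=camera("side"); save(d,"pics/s6f.png")
a=cv2.resize(cv2.imread("pics/t6f.png")[180:300,200:560],(800,267)); b=cv2.resize(cv2.imread("pics/s6f.png")[140:320,240:440],(370,333))
out=np.zeros((600,800,3),np.uint8); out[:267]=a; out[267:,:370]=b; cv2.imwrite("pics/6.png",out)
for nm,c in(("top",c),("side",d)):
    h=cv2.cvtColor(c["pixels"],cv2.COLOR_RGB2HSV); P,_=cloud(c,cv2.inRange(h,np.array((105,110,40)),np.array((130,255,255)))>0); P=P[(abs(P[:,0]-.562)<.06)&(abs(P[:,1]+.344)<.06)]
    if len(P)>10: print(nm,len(P),"z",np.percentile(P[:,2],[2,98]).round(4),cv2.minAreaRect((P[:,:2]*1000).astype(np.float32)))
m=cv2.inRange(cv2.cvtColor(d["pixels"],cv2.COLOR_RGB2HSV),np.array((4,150,80)),np.array((14,255,255)))>0
print(get_obs()["ee_pos"],get_obs()["time_s"])
```

```text
top 346 z [0.0495 0.06  ] ((561.784912109375, -344.81207275390625), (24.577953338623047, 76.1971664428711), 6.640126705169678)
side 77 z [0.0505 0.0585] ((562.7120971679688, -341.72454833984375), (25.091520309448242, 72.1679916381836), 3.213010311126709)
[ 0.47561586 -0.51854223  0.21764393] 23.3
```

View pics/6.png

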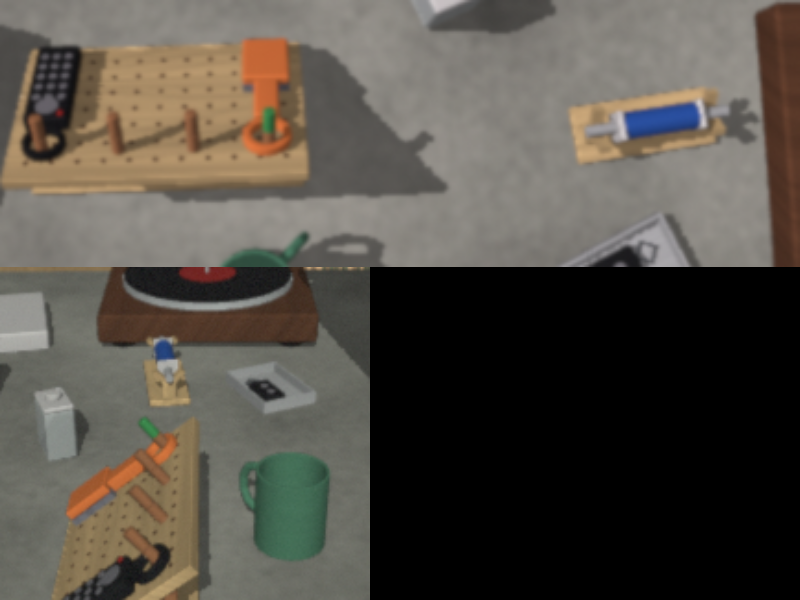

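The brush hangs straight on the green peg, with its ring at (267,135) and tail at (265,60). The roller sits in both notches at (655,122): centre within 1 mm of the seat, and top about 0.058–0.060 against 0.0575 expected. The remote and the other objects in view look undisturbed.

```bash
python3 -c "
from station import *
print(hand_in())"
```

```text
the job is handed in; nothing more can be done
None
```

The job is handed in, with no verdict shown: by the last pictures the brush hangs straight on the green-tipped peg at the board, the roller sits level in both cradle notches, and nothing else in view appears to have moved.

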